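# Load the analyser rack in reverse order

## Robot

A 7-joint arm with a two-finger parallel gripper is mounted at the origin on the work surface. World frame = base frame: x ahead of the robot, y to its left, z up, the work surface at z = 0. Lengths are in m, angles in rad, forces in N, time in s.
With the tool pointing down it reaches from about 0.425 to 0.925 m from the base axis. Payload 6.8 kg.
Tool frame: the origin (TCP) lies on the front face of the gripper's body, between the roots of the fingers; the fingertips stand 73 mm ahead of it and the grasp point (between the pads) lies 54 mm ahead of it (tcp_to_tips is the distance from the TCP to the fingertips, in m); z points along the fingers, x is the direction in which the jaws open and shut, and the axes are right-handed (so a half turn about z gives the same grasp; the last joint's range is limited). The gripper opens to 85 mm and grips with 20 to 120 N. Pads are 22 mm wide; open, the fingers measure 114 mm over their backs; the gripper's body (76 mm by 85 mm) begins 54 mm behind the grasp point. The pads swing forward as they close: fully open they stand 13 mm farther back than shut.
Start: joints at [1.165, 0.477, 0.022, 1.555, -0.011, 1.109, -0.083], TCP at [0.198, -0.645, 0.304] pointing down, gripper open.
Joint ranges: [-2.96, 2.96], [-0.34, 2.1], [-1.41, 1.46], [0.24, 2.44], [-1.37, 4.51], [0.17, 1.92], [-2.96, 2.96]. Speed limits (rad/s): [2.39, 2.39, 3.14, 3.14, 3.14, 3.14, 3.14].

## Interface

Orientations are given as a unit quaternion [w, x, y, z].
In Python, from station import get_obs, read_camera, hand_in, look_for, silhouettes, tcp_to_tips gives the robot as it stands. The module is installed in compiled form; this text tells all that it offers.
- The arm moves only by the tool apply_moves, never from a script. Its argument "moves" is a list of rows, each a list of 3 entries, a list of its own where there are three numbers: the shift along the tool's x, y, z in units of 25 mm (1.0 is 25 mm), then the turn, a rotation vector about the tool's x, y, z in units of 10 degrees (1.0 is 10 degrees), then the gripper's target within -1 to 1 (fully open at 1, half-way at 0, shut at -1). In form: [[[dx, dy, dz], [rx, ry, rz], jaw], ...]. A call has 1 to 20 rows; each row is the pose to reach, as a shift and turn from the pose commanded when the call began, along the tool's axes at that moment; what a row does not reach only later rows make up. A row lasts 1/8 s, in which the tool goes at most 62.5 mm and 10.7 degrees, less where a joint would pass 70% of its speed; a pose out of reach is approached as far as the arm can. A call with a gripper value outside its range is refused whole. The fingers move at their own pace and stop on an object; "force" is the grip in N (left out, the last holds). Time passes only in rows, so rows that repeat a pose let the fingers close. It gives the time, the measured TCP pose, the force and the opening at its end, in the units of the state.
- get_obs(): the state, without advancing time (a new reading comes with each control period).
- read_camera(name): name is "side" or "top" or "wrist"; returns a dict with "color" (384x512x3 uint8, red, green, blue), "mtx" (3x3 intrinsics, pixels), "eye" and "rotation" of the camera in the world; the wrist camera has in their place "hand_eye" (4x4, takes a point from camera to tool coordinates, whose origin is the TCP and whose axes are the tool frame's). Camera axes: x right, y up, looking along -z (the intrinsics and any distortion apply to the point x, -y, -z); pixel columns grow to the right and rows downward; lengths in m; the calibration is good to about 2 mm. The wrist camera is an equidistant fisheye: a pixel r from the principal point sees the ray r / f radians off the axis. A picture is of the moment at which its call begins: read the wrist's pose just before it. There is no depth.
- hand_in(): hands the job in, once; it reports no verdict.
Trained networks look in the newest picture that a camera, given by its name, has taken for a name from the list of things; names that differ only in an ending like _2 or _b are one class to them, and where a whole thing is asked for, a point or a joint stands for the part that bears it (a point fixed in the world has none). Each returns a list of dicts, best first, with "conf" (0 to 1); they miss things now and then, are a little off and sometimes report something else, mostly with a low value. They report only what shows in the picture. A call takes as long as a camera call. They do not tell look-alikes from the thing itself.
- look_for(camera, query): "pixel" ([row, column] in pixels, amid what is visible of it).
- silhouettes(camera, query): "mask" (384x512 bool, what is visible of it) and "pixel" ([row, column] in pixels, amid what is visible of it).
The state is a dict: "t": time; "q": joint angles; "joint_vel": joint speeds; "joint_torque": joint torques, N m; "eef_pos": TCP position; "tool_rot": TCP orientation; "contact_force": force on the tool from outside, world axes, zero at the start; "torque": the same for the moment, N m; "gripper_width": opening from 0.0 (shut) to 1.0 (fully open).
Only numpy, scipy, OpenCV 4.12 (cv2) and the standard library are available. Lean on these libraries where they do the work, as an engineer would, in place of code of your own. Each camera call takes 0.05 s, during which the arm holds its last target.

## Task

Move the four specimen jars from the blue transport rack into the grey analyser rack in reverse order: the jar that stood nearest the orange bar of the blue rack goes into the well farthest from the orange bar of the grey rack, the next one into the next well, and so on, so that the last jar of the blue row stands next to the grey rack's orange bar. Keep the jars upright throughout, and leave each one standing fully down in its own well, released.

Things in the scene. Friction and masses are not known exactly. Their poses are not given: they have to be found in the camera images.
- blue_rack: Transport rack with a jar in each well at the start: fixed blue block 270 x 100 x 16 mm, any yaw. Origin: centre of underside; x along the row to the orange end bar, z up. Four wells, centres x = -96, -32, 32, 96 mm, y = 0, each 54 mm square, 10 mm deep, floor 6 mm above the bench. Orange bar at the +x end (x 135 to 147 mm), 26 mm high. Colour tags on its -y ledge
- grey_rack: Analyser rack, empty at the start, where the jars go: fixed grey block 270 x 100 x 16 mm, any yaw. Origin: centre of underside; x along the row to the orange end bar, z up. Four wells, centres x = -96, -32, 32, 96 mm, y = 0, each 54 mm square, 10 mm deep, floor 6 mm above the bench. Orange bar at the +x end (x 135 to 147 mm), 26 mm high
- yellow_jar_center (a point): Loose specimen jar with a yellow screw cap, about 70 g: upright cylinder 70 mm high, pale body 38 mm in diameter, white paper band, cap (top 14 mm) 40 mm in diameter. The point is on its axis half-way up, 35 mm above its base; z is its axis. Standing in a well, this point is 41 mm above the bench
- yellow_tag: Flat yellow colour tag, 30 x 15 x 2 mm, fixed on the blue rack's ledge beside the well in which the yellow-capped jar starts (38.5 mm to the rack's -y side of that well's centre). It stays, as a record of where the jar stood. Origin: centre of its underside, 16 mm above the bench
- green_jar_center (a point): Loose specimen jar with a green screw cap, about 70 g: upright cylinder 70 mm high, pale body 38 mm in diameter, white paper band, cap (top 14 mm) 40 mm in diameter. The point is on its axis half-way up, 35 mm above its base; z is its axis. Standing in a well, this point is 41 mm above the bench
- green_tag: Flat green colour tag, 30 x 15 x 2 mm, fixed on the blue rack's ledge beside the well in which the green-capped jar starts (38.5 mm to the rack's -y side of that well's centre). It stays, as a record of where the jar stood. Origin: centre of its underside, 16 mm above the bench
- purple_jar_center (a point): Loose specimen jar with a purple screw cap, about 70 g: upright cylinder 70 mm high, pale body 38 mm in diameter, white paper band, cap (top 14 mm) 40 mm in diameter. The point is on its axis half-way up, 35 mm above its base; z is its axis. Standing in a well, this point is 41 mm above the bench
- purple_tag: Flat purple colour tag, 30 x 15 x 2 mm, fixed on the blue rack's ledge beside the well in which the purple-capped jar starts (38.5 mm to the rack's -y side of that well's centre). It stays, as a record of where the jar stood. Origin: centre of its underside, 16 mm above the bench
- white_jar_center (a point): Loose specimen jar with a white screw cap, about 70 g: upright cylinder 70 mm high, pale body 38 mm in diameter, white paper band, cap (top 14 mm) 40 mm in diameter. The point is on its axis half-way up, 35 mm above its base; z is its axis. Standing in a well, this point is 41 mm above the bench
- white_tag: Flat white colour tag, 30 x 15 x 2 mm, fixed on the blue rack's ledge beside the well in which the white-capped jar starts (38.5 mm to the rack's -y side of that well's centre). It stays, as a record of where the jar stood. Origin: centre of its underside, 16 mm above the bench
There are look-alikes about, which are no part of the job. What is shaped like the part that bears yellow_jar_center but pink is not meant. Leave any pink look-alike of the part that bears purple_jar_center alone.

How it is judged:
At the end, for the whole second after the job is handed in: Each jar stands in the grey rack well that mirrors, counted from the orange bars, the blue well beside which its colour tag lies: within 12 mm of the well centre along and across, 5 mm of seated height, tilt under 0.1 rad, slower than 20 mm/s (((x of yellow_tag in the frame of blue_rack between -0.116 and -0.076 m and x of yellow_jar_center in the frame of grey_rack between 0.084 and 0.108 m) or (x of yellow_tag in the frame of blue_rack between -0.052 and -0.012 m and x of yellow_jar_center in the frame of grey_rack between 0.02 and 0.044 m) or (x of yellow_tag in the frame of blue_rack between 0.012 and 0.052 m and x of yellow_jar_center in the frame of grey_rack between -0.044 and -0.02 m) or (x of yellow_tag in the frame of blue_rack between 0.076 and 0.116 m and x of yellow_jar_center in the frame of grey_rack between -0.108 and -0.084 m)) and y of yellow_jar_center in the frame of grey_rack between -0.012 and 0.012 m and z of yellow_jar_center in the frame of grey_rack between 0.036 and 0.046 m and angle between each of yellow_jar_center, green_jar_center, purple_jar_center, white_jar_center's own z axis and vertical below 0.1 rad and linear speed of each of yellow_jar, green_jar, purple_jar, white_jar below 0.02 m/s and ((x of green_tag in the frame of blue_rack between -0.116 and -0.076 m and x of green_jar_center in the frame of grey_rack between 0.084 and 0.108 m) or (x of green_tag in the frame of blue_rack between -0.052 and -0.012 m and x of green_jar_center in the frame of grey_rack between 0.02 and 0.044 m) or (x of green_tag in the frame of blue_rack between 0.012 and 0.052 m and x of green_jar_center in the frame of grey_rack between -0.044 and -0.02 m) or (x of green_tag in the frame of blue_rack between 0.076 and 0.116 m and x of green_jar_center in the frame of grey_rack between -0.108 and -0.084 m)) and y of green_jar_center in the frame of grey_rack between -0.012 and 0.012 m and z of green_jar_center in the frame of grey_rack between 0.036 and 0.046 m and ((x of purple_tag in the frame of blue_rack between -0.116 and -0.076 m and x of purple_jar_center in the frame of grey_rack between 0.084 and 0.108 m) or (x of purple_tag in the frame of blue_rack between -0.052 and -0.012 m and x of purple_jar_center in the frame of grey_rack between 0.02 and 0.044 m) or (x of purple_tag in the frame of blue_rack between 0.012 and 0.052 m and x of purple_jar_center in the frame of grey_rack between -0.044 and -0.02 m) or (x of purple_tag in the frame of blue_rack between 0.076 and 0.116 m and x of purple_jar_center in the frame of grey_rack between -0.108 and -0.084 m)) and y of purple_jar_center in the frame of grey_rack between -0.012 and 0.012 m and z of purple_jar_center in the frame of grey_rack between 0.036 and 0.046 m and ((x of white_tag in the frame of blue_rack between -0.116 and -0.076 m and x of white_jar_center in the frame of grey_rack between 0.084 and 0.108 m) or (x of white_tag in the frame of blue_rack between -0.052 and -0.012 m and x of white_jar_center in the frame of grey_rack between 0.02 and 0.044 m) or (x of white_tag in the frame of blue_rack between 0.012 and 0.052 m and x of white_jar_center in the frame of grey_rack between -0.044 and -0.02 m) or (x of white_tag in the frame of blue_rack between 0.076 and 0.116 m and x of white_jar_center in the frame of grey_rack between -0.108 and -0.084 m)) and y of white_jar_center in the frame of grey_rack between -0.012 and 0.012 m and z of white_jar_center in the frame of grey_rack between 0.036 and 0.046 m); the robot touches nothing.
It fails at once if the yellow-capped jar was knocked or laid over (tilted more than 0.6 rad) (angle between yellow_jar_center's own z axis and vertical above 0.6 rad).
It fails at once if the green-capped jar was knocked or laid over (tilted more than 0.6 rad) (angle between green_jar_center's own z axis and vertical above 0.6 rad).
It fails at once if the purple-capped jar was knocked or laid over (tilted more than 0.6 rad) (angle between purple_jar_center's own z axis and vertical above 0.6 rad).
It fails at once if the white-capped jar was knocked or laid over (tilted more than 0.6 rad) (angle between white_jar_center's own z axis and vertical above 0.6 rad).
It also fails if it takes over 93 s, if anything falls off the work surface, if the arm or the gripper's body presses on something with over 40 N, if the wrist force passes 120 N, or if a joint passes its speed limit or range.

## Working session

There is one attempt and no reset: what is moved stays moved. The work goes in short steps, Python scripts to look and compute and a tool call to move; the robot and the scene stay as the last step left them, time stands still between calls to the robot, and variables do not carry over. Pictures are saved under pics/ and viewed, and the job is handed in when it is done.

Besides the shell and the picture viewer there is one more tool, called in YAML: its name, and indented under it one key for each argument. apply_moves: Moves the arm, as the interface text tells. Its arguments: {"type":"object","properties":{"moves":{"type":"array"},"force":{"type":"number"}},"required":["moves"]}

```bash
mkdir -p pics; python3 - <<'E'
from station import *
import cv2
o=get_obs();print({k:(v if not hasattr(v,'round') else v.round(4)) for k,v in o.items()}, tcp_to_tips)
for c in ["side","top","wrist"]:
    r=read_camera(c); cv2.imwrite(f"pics/{c}0.png",r["color"][:,:,::-1])
    print(c,{k:v for k,v in r.items() if k!="color"})
    for q in ["blue_rack","grey_rack","yellow_jar_center","green_jar_center","purple_jar_center","white_jar_center","yellow_tag","green_tag","purple_tag","white_tag"]:
        print(q,[(round(d["conf"],2),[round(float(x),1) for x in d["pixel"]]) for d in look_for(c,q)])
E
```

```text
{'t': 0.0, 'q': array([ 1.1649,  0.4778,  0.0223,  1.5565, -0.0115,  1.1093, -0.0831]), 'joint_vel': array([-0.0008,  0.0002,  0.0001,  0.0004, -0.0006,  0.0008, -0.0006]), 'joint_torque': array([ 7.00000e-04, -5.96447e+01,  1.60790e+00, -2.81190e+01,
        1.24000e-02,  9.40000e-03,  0.00000e+00]), 'eef_pos': array([ 0.1979, -0.6449,  0.3029]), 'tool_rot': array([-5.000e-04,  8.042e-01, -5.944e-01, -8.000e-04]), 'contact_force': array([-0.0296, -0.206 ,  0.0347]), 'torque': array([ 0.0083, -0.0466,  0.0218]), 'gripper_width': 0.9982903607482769} 0.0726
side {'mtx': array([[383.24983876,   0.        , 258.84501872],
       [  0.        , 383.24983876, 193.10784891],
       [  0.        ,   0.        ,   1.        ]]), 'eye': array([0.38357341, 0.46313919, 0.57570854]), 'rotation': array([-0.15593284, -0.05866242,  0.3693318 ,  0.91424159])}
blue_rack [(0.78, [323.6, 219.5])]
grey_rack [(0.71, [159.6, 281.5])]
yellow_jar_center [(0.7, [235.8, 128.5]), (0.59, [255.1, 203.4]), (0.47, [303.1, 183.3])]
green_jar_center [(0.91, [225.3, 206.2])]
purple_jar_center [(0.97, [290.9, 203.0]), 
[... 921 characters left out ...]
181.8, 129.7])]
wrist {'mtx': array([[297.31863964,   0.        , 252.724883  ],
       [  0.        , 297.31863964, 189.6900037 ],
       [  0.        ,   0.        ,   1.        ]]), 'hand_eye': array([[ 9.99999272e-01, -7.52911401e-04, -9.42411558e-04,
        -1.19979517e-03],
       [-9.87503316e-04, -9.59662464e-01, -2.81152947e-01,
        -7.21916292e-02],
       [-6.92713739e-04,  2.81153673e-01, -9.59662510e-01,
        -6.99196799e-02],
       [ 0.00000000e+00,  0.00000000e+00,  0.00000000e+00,
         1.00000000e+00]])}
blue_rack []
grey_rack []
yellow_jar_center []
green_jar_center []
purple_jar_center []
white_jar_center []
yellow_tag []
green_tag []
purple_tag []
white_tag []
```

```bash
python3 -c "
import cv2
for c in ['top','side']:
    i=cv2.imread(f'pics/{c}0.png'); cv2.imwrite(f'pics/{c}0b.png',cv2.resize(i,(768,576)))
i=cv2.imread('pics/top0.png')[100:270,110:370]; cv2.imwrite('pics/top0c.png',cv2.resize(i,None,fx=3,fy=3,interpolation=2))
"
```

```text
(no output)
```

View pics/top0c.png

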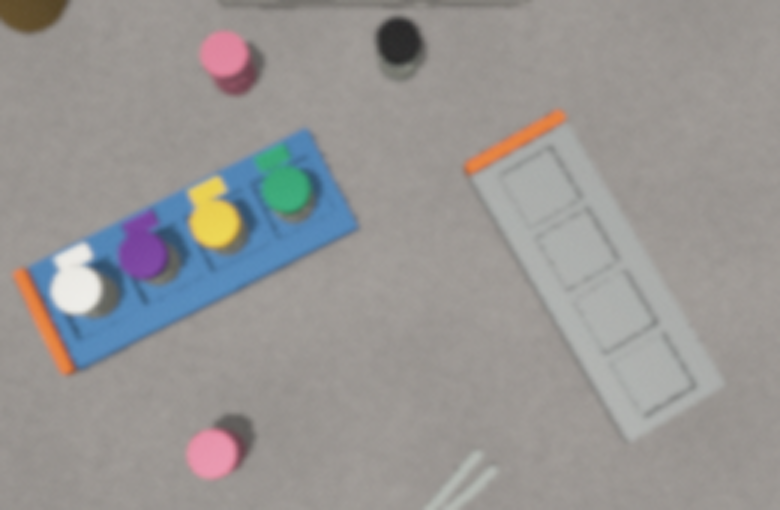

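View pics/side0b.png

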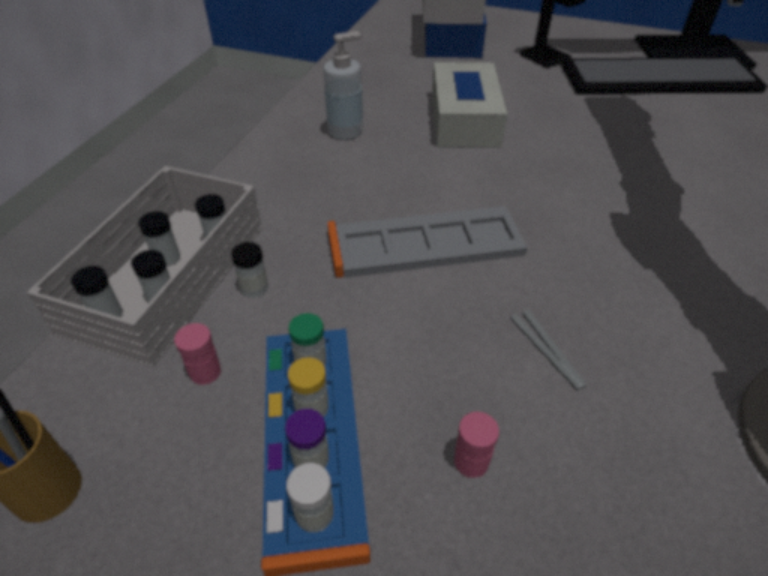

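View pics/top0b.png

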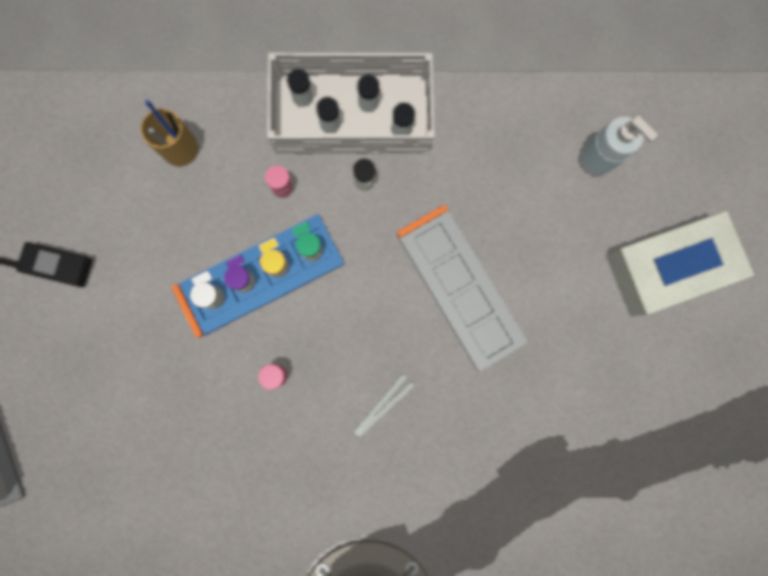

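Blue row from its bar: white, purple, yellow, green; these go to grey x = -96, -32, +32 and +96 mm respectively. Pink and black jars are left alone. Next I fit the rack poses.

```bash
cat > h.py <<'E'
import numpy as np, cv2
from scipy.spatial.transform import Rotation as R
from scipy.optimize import least_squares, minimize
def rot(q): return R.from_quat(np.roll(q,-1))
def proj(cam,P):
    p=rot(cam["rotation"]).inv().apply(np.atleast_2d(P)-cam["eye"])*[1,-1,-1]
    u=p@cam["mtx"].T; return u[:,:2]/u[:,2:]   # col,row
def back(cam,cr,z):
    d=rot(cam["rotation"]).apply((np.linalg.inv(cam["mtx"])@[cr[0],cr[1],1])*[1,-1,-1])
    e=cam["eye"]; return e+d*(z-e[2])/d[2]
def boxpts(x0,x1,y0,y1,z0,z1): return np.array([[x,y,z] for x in(x0,x1) for y in(y0,y1) for z in(z0,z1)])
RACK=np.vstack([boxpts(-.135,.135,-.05,.05,0,.016)]); BAR=boxpts(.135,.147,-.05,.05,0,.026)
def place(p,P): return R.from_euler('z',p[2]).apply(P)+[p[0],p[1],0]
def render(cam,p,extra=None):
    m=np.zeros((384*4,512*4),np.uint8)
    for B in (RACK,BAR):
        h=cv2.convexHull((proj(cam,place(p,B))*4+1.5).astype(np.int32)); cv2.fillConvexPoly(m,h,255)
    return cv2.resize(m,(512,384),interpolation=cv2.INTER_AREA)/255.
E
cat > fit.py <<'E'
from h import *; from station import *
import json
cams={c:read_camera(c) for c in("top","side")}
hsvs={c:cv2.cvtColor(cams[c]["color"],cv2.COLOR_RGB2HSV) for c in cams}
init={}
t=cams["top"]
# bar / far-end pixel guesses (col,row) from picture
g={"blue_rack":((125,207),(222,160)),"grey_rack":((281,147),(336,235))}
res={}
for k,(b,f) in g.items():
    B=back(t,b,.016);F=back(t,f,.016); c=(B+F)/2; yaw=np.arctan2(*(B-F)[1::-1]); p0=np.array([c[0],c[1],yaw])
    masks={}
    for cn in cams:
        s=[d for d in silhouettes(cn,k)]
        pc=proj(cams[cn],[[c[0],c[1],.016]])[0]
        s=min(s,key=lambda d:np.hypot(d["pixel"][1]-pc[0],d["pixel"][0]-pc[1]))
        masks[cn]=s["mask"]; print(k,cn,s["conf"],s["mask"].sum(),render(cams[cn],p0).sum())
    def cost(d,use):
        p=p0+np.array(d)*[.01,.01,.05]; v=0
        for cn in use:
            r=render(cams[cn],p); m=masks[cn].astype(float)
            if k=="blue_rack": # fill jar holes: ignore pixels where jars stand
                jar=np.zeros((384,512),np.uint8)
                for x in(-.096,-.032,.032,.096):
                    a=np.linspace(0,6.28,20); C=np.array([[x+.022*np.cos(q),.022*np.sin(q),z] for q in a for z in(.006,.076)])
                    cv2.fillConvexPoly(jar,cv2.convexHull(proj(cams[cn],place(p0,C)).astype(np.int32)),1)
                w=1-cv2.dilate(jar,np.ones((5,5)))
            else: w=1
            v+=(w*abs(cv2.GaussianBlur(r,(0,0),1)-cv2.GaussianBlur(m,(0,0),1))).sum()
        return v
    for use in (["top"],["side"],["top","side"]):
        o=minimize(cost,[0,0,0],args=(use,),method="Nelder-Mead",options=dict(initial_simplex=np.vstack([[0,0,0],np.eye(3)]),xatol=.005,fatol=.1))
        p=p0+o.x*[.01,.01,.05]; print(k,use,p.round(4),round(o.fun,1))
    res[k]=p.tolist()
json.dump(res,open("racks.json","w"))
for cn in cams:
    im=cv2.resize(cams[cn]["color"][:,:,::-1],None,fx=3,fy=3,interpolation=cv2.INTER_CUBIC)
    for k,p in res.items():
        for x in(-.096,-.032,.032,.096):
            Q=np.array([[x+a,b,.016] for a,b in((-.027,-.027),(.027,-.027),(.027,.027),(-.027,.027))])
            cv2.polylines(im,[(proj(cams[cn],place(p,Q))*3+1).astype(np.int32)],True,(0,0,255),1)
        for B,z in((RACK,.016),(BAR,.026)):
            h=cv2.convexHull((proj(cams[cn],place(p,B[B[:,2]==z]))*3+1).astype(np.int32)); cv2.polylines(im,[h],True,(0,255,0),1)
    im= im[300:820,330:1110] if cn=="top" else im[360:,420:1080][:600]
    cv2.imwrite(f"pics/fit_{cn}.png",im[:600,:800])
    for q,c in (("white",-.0),("purple",0),("yellow",0),("green",0)):
        for d in silhouettes(cn,q+"_jar_center")[:3]:
            ys,xs=np.nonzero(d["mask"]); print(cn,q,round(d["conf"],2),back(cams[cn],(xs.mean(),ys.mean()),.041)[:2].round(4))
for i,q in enumerate(("white","purple","yellow","green")):
    x=.096-.064*i; print(q,place(res["blue_rack"],[[x,0,.041]]).round(4),"->",place(res["grey_rack"],[[-x,0,.041]]).round(4))
E
python3 fit.py
```

```text
blue_rack top 0.77 2960 4311.192156862745
blue_rack side 0.73 6260 10203.521568627451
blue_rack ['top'] [0.5686 0.1787 2.0322] 214.2
blue_rack ['side'] [0.5697 0.1775 2.0387] 729.6
blue_rack ['top', 'side'] [0.5694 0.1782 2.0385] 972.4
grey_rack top 0.69 4232 4163.239215686275
grey_rack side 0.79 4468 4490.392156862745
grey_rack ['top'] [ 0.5355 -0.1724  0.5178] 81.7
grey_rack ['side'] [ 0.5355 -0.1726  0.5183] 111.3
grey_rack ['top', 'side'] [ 0.5354 -0.1723  0.5197] 194.7
top white 0.55 [0.5275 0.2663]
top purple 0.83 [0.5554 0.2126]
top purple 0.73 [0.3919 0.1555]
top yellow 0.56 [0.7267 0.1454]
top yellow 0.55 [0.5819 0.1537]
top yellow 0.16 [0.5274 0.2655]
top green 0.71 [0.6119 0.0955]
top green 0.27 [0.5862 0.2192]
side white 0.71 [0.5288 0.2616]
side purple 0.67 [0.3939 0.1537]
side purple 0.62 [0.5587 0.2039]
side yellow 0.71 [0.5842 0.1446]
side yellow 0.58 [0.7249 0.1469]
side yellow 0.15 [ 0.5344 -0.1289]
side green 0.66 [0.6151 0.0819]
white [[0.5261 0.2639 0.041 ]] -> [[ 0.4521 -0.22    0.041 ]]
purple [[0.555  0.2068 0.041 ]] -> [[ 0.5077 -0.1882  0.041 ]]
yellow [[0.5838 0.1496 0.041 ]] -> [[ 0.5632 -0.1564  0.041 ]]
green [[0.6127 0.0925 0.041 ]] -> [[ 0.6188 -0.1246  0.041 ]]
```

View pics/fit_top.png

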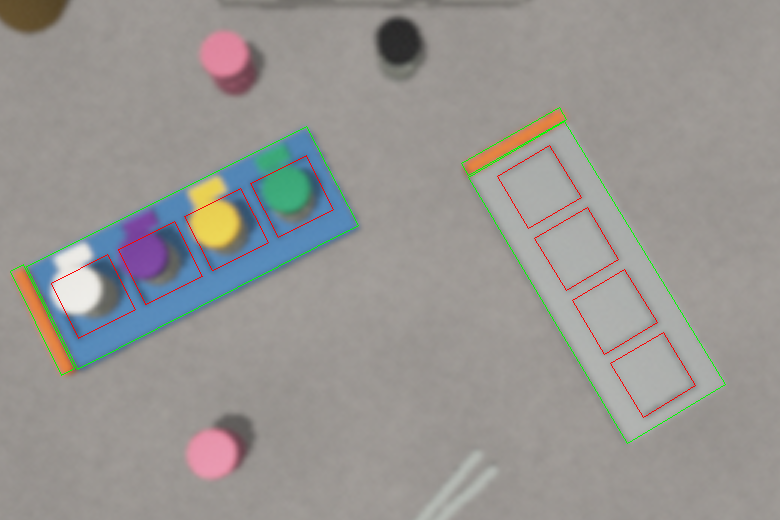

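View pics/fit_side.png

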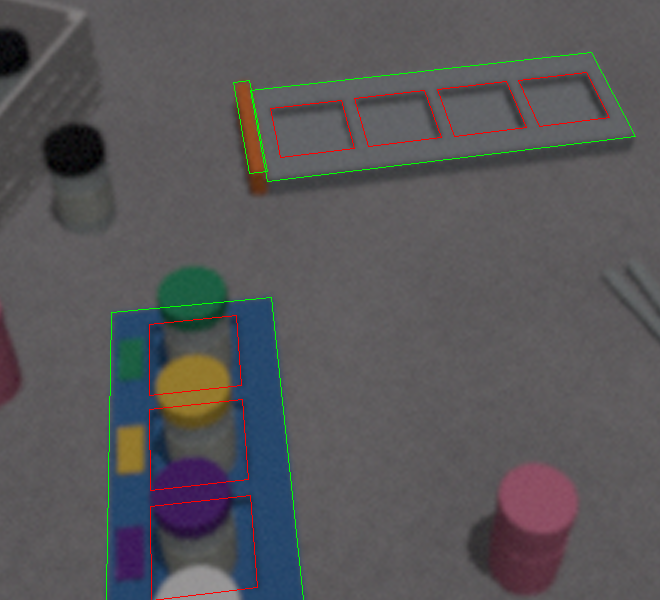

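Both rack fits line up with the pictures. Jars may be off-centre in their wells, so I'll locate the cap tops from both cameras.

```bash
cat > caps.py <<'E'
from h import *; from station import *
import json,sys
rk=json.load(open("racks.json"))
lo={"white":((0,0,190),(180,45,255)),"purple":((130,60,40),(160,255,255)),"yellow":((18,110,120),(30,255,255)),"green":((70,90,60),(88,255,255))}
lo2=dict(lo,white=((0,0,120),(180,45,255)),purple=((130,60,30),(160,255,255)),yellow=((15,90,80),(32,255,255)),green=((65,80,40),(90,255,255)))
out={}
cams={c:read_camera(c) for c in("top","side")}
for rack,sg in (("blue_rack",1),("grey_rack",-1)):
  for i,q in enumerate(lo):
    if rack not in sys.argv[1]: continue
    P=place(rk[rack],[[sg*(.096-.064*i),0,.069]])[0]
    # fit xy of cap: project cap outline (cylinder z .062-.076, r .02) vs mask
    ms={}
    for c,L in (("top",lo),("side",lo2)):
        h=cv2.cvtColor(cams[c]["color"],cv2.COLOR_RGB2HSV); m=cv2.inRange(h,*L[q])
        pc=proj(cams[c],[P])[0]; r=13 if c=="top" else 24
        w=np.zeros_like(m); cv2.circle(w,tuple(int(v) for v in pc),r,255,-1)
        m&=w; n,lab,st,ce=cv2.connectedComponentsWithStats(m); 
        if n>1:
            ms[c]=(lab==1+st[1:,4].argmax()).astype(float)
    def ren(c,xy,hid=None):
        a=np.linspace(0,6.28,40); C=np.array([[xy[0]+.02*np.cos(t),xy[1]+.02*np.sin(t),z] for t in a for z in(.062,.076)])
        m=np.zeros((384*4,512*4),np.uint8); cv2.fillConvexPoly(m,cv2.convexHull((proj(cams[c],C)*4+1.5).astype(np.int32)),255)
        return cv2.resize(m,(512,384),interpolation=cv2.INTER_AREA)/255.
    for c in ms:
        f=lambda d:abs(cv2.GaussianBlur(ren(c,P[:2]+.005*d)-ms[c],(0,0),1)).sum()
        o=minimize(f,[0.,0.],method="Nelder-Mead",options=dict(initial_simplex=[[-1,-1],[2,0],[0,2]],xatol=.02))
        xy=P[:2]+.005*o.x; off=R.from_euler('z',-rk[rack][2]).apply([*(xy-P[:2]),0])[:2]
        print(rack,q,c,xy.round(4),"rack off mm",(off*1e3).round(1),"area",ms[c].sum(),ren(c,xy).sum().round(),"cost",round(o.fun))
E
python3 caps.py blue_rack
```

```text
blue_rack white top [0.529  0.2652] rack off mm [-0.2 -3.1] area 265.0 242.0 cost 70
blue_rack white side [0.5304 0.2571] rack off mm [-8.  -0.8] area 612.0 763.0 cost 151
blue_rack purple top [0.5565 0.2097] rack off mm [ 1.9 -2.7] area 247.0 235.0 cost 60
blue_rack purple side [0.5557 0.2082] rack off mm [ 1.  -1.3] area 575.0 646.0 cost 71
blue_rack yellow top [0.5809 0.1512] rack off mm [2.7 1.9] area 259.0 229.0 cost 67
blue_rack yellow side [0.5807 0.1495] rack off mm [1.2 2.9] area 500.0 540.0 cost 40
blue_rack green top [0.6099 0.0922] rack off mm [0.9 2.6] area 267.0 224.0 cost 67
blue_rack green side [0.6088 0.0907] rack off mm [0.1 4.2] area 404.0 456.0 cost 52
```

```bash
cat > plan.py <<'E'
from h import *; from station import *
import sys
J={"white":(.529,.264),"purple":(.5562,.209),"yellow":(.5808,.1505),"green":(.6095,.0917)}
G={"white":(.4521,-.22),"purple":(.5077,-.1882),"yellow":(.5632,-.1564),"green":(.6188,-.1246)}
AB,AG=2.0385+np.pi/2-np.pi, .5197+np.pi/2-np.pi
def plan(ts):
    o=get_obs(); r0=rot(o["tool_rot"]); p0=o["eef_pos"]; a=r0.as_matrix()
    print("t",round(o["t"],2),"pos",p0.round(4),"yaw",round(np.arctan2(a[1,0],a[0,0]),4),"tilt",round(np.arccos(-a[2,2]),4),"w",round(o["gripper_width"],3),"F",o["contact_force"].round(1),"q",o["q"].round(2))
    for x,y,z,yaw in ts:
        rt=R.from_euler('z',yaw)*R.from_euler('x',np.pi)
        print([x,y,z,round(yaw,3)],"shift",(r0.inv().apply(np.array([x,y,z])-p0)/.025).round(2).tolist(),"turn",((r0.inv()*rt).as_rotvec(degrees=True)/10).round(2).tolist())
E
python3 - <<'E'
from plan import *
x,y=J["white"]
plan([(.5,-.3,.3,-.5),(.6,0,.3,0),(x,y,.24,AB)])
E
```

```text
t 2.45 pos [ 0.1981 -0.6453  0.3039] yaw -1.273 tilt 0.0001 w 1.001 F [0.4 0.3 0.5] q [ 1.16  0.48  0.02  1.56 -0.01  1.11 -0.08]
[0.5, -0.3, 0.3, -0.5] shift [-9.66, -15.6, 0.16] turn [-0.0, 0.0, -4.43]
[0.6, 0, 0.3, 0] shift [-19.96, -22.94, 0.16] turn [-0.0, 0.0, -7.29]
[0.529, 0.264, 0.24, 0.468] shift [-30.89, -23.33, 2.56] turn [-0.0, -0.0, -9.97]
```

apply_moves:
  moves:
    - [[-9.66,-15.6,0.16],[0,0,-4.43],1]
    - [[-9.66,-15.6,0.16],[0,0,-4.43],1]
    - [[-9.66,-15.6,0.16],[0,0,-4.43],1]
    - [[-9.66,-15.6,0.16],[0,0,-4.43],1]
    - [[-9.66,-15.6,0.16],[0,0,-4.43],1]
    - [[-9.66,-15.6,0.16],[0,0,-4.43],1]
    - [[-9.66,-15.6,0.16],[0,0,-4.43],1]
    - [[-19.96,-22.94,0.16],[0,0,-7.3],1]
    - [[-19.96,-22.94,0.16],[0,0,-7.3],1]
    - [[-19.96,-22.94,0.16],[0,0,-7.3],1]
    - [[-19.96,-22.94,0.16],[0,0,-7.3],1]
    - [[-19.96,-22.94,0.16],[0,0,-7.3],1]
    - [[-30.89,-23.33,2.56],[0,0,-9.97],1]
    - [[-30.89,-23.33,2.56],[0,0,-9.97],1]
    - [[-30.89,-23.33,2.56],[0,0,-9.97],1]
    - [[-30.89,-23.33,2.56],[0,0,-9.97],1]
    - [[-30.89,-23.33,2.56],[0,0,-9.97],1]
    - [[-30.89,-23.33,2.56],[0,0,-9.97],1]
    - [[-30.89,-23.33,2.56],[0,0,-9.97],1]

```text
t: 4.82
eef_pos: [0.5294, 0.2634, 0.2398]
tool_rot: [0.0, 0.973, 0.231, -0.0]
contact_force: [0.7, -0.1, 0.6]
gripper_width: 1.0
```

```bash
python3 - <<'E'
from plan import *
x,y=J["white"]
plan([(x,y,.24,AB),(x,y,.12,AB),(x,y,.096,AB)])
cv2.imwrite("pics/w1.png",read_camera("wrist")["color"][:,:,::-1])
E
```

```text
t 4.83 pos [0.5294 0.2634 0.2398] yaw 0.4667 tilt 0.0009 w 1.0 F [ 0.7 -0.1  0.6] q [-0.08  0.49 -0.64  1.79  0.34  0.98 -0.39]
[0.529, 0.264, 0.24, 0.468] shift [-0.0, -0.03, -0.01] turn [0.0, 0.0, -0.01]
[0.529, 0.264, 0.12, 0.468] shift [-0.0, -0.03, 4.79] turn [0.0, 0.0, -0.01]
[0.529, 0.264, 0.096, 0.468] shift [-0.0, -0.03, 5.75] turn [0.0, 0.0, -0.01]
```

View pics/w1.png

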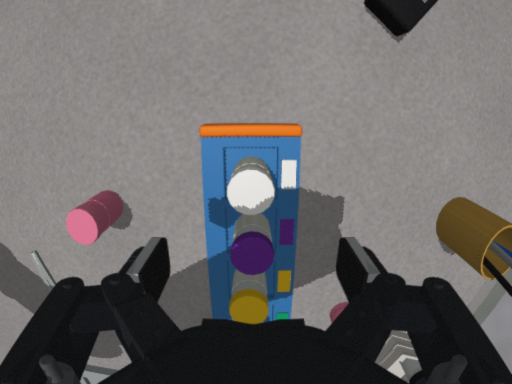

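The wrist view shows the row centred between the fingers, with the white cap at (row 190, col 250). I'll cross-check the cap positions from this view.

```bash
cat >> h.py <<'E'
def wback(cam,o,cr,z):
    K=cam["mtx"]; d=np.array([(cr[0]-K[0,2])/K[0,0],(cr[1]-K[1,2])/K[1,1]]); th=np.hypot(*d)
    v=np.array([*(np.sin(th)*d/th),np.cos(th)])*[1,-1,-1]; H=cam["hand_eye"]; T=rot(o["tool_rot"])
    e=T.apply(H[:3,3])+o["eef_pos"]; v=T.apply(H[:3,:3]@v); return e+v*(z-e[2])/v[2]
E
python3 - <<'E'
from h import *; from station import *
o=get_obs();c=read_camera("wrist");h=cv2.cvtColor(c["color"],cv2.COLOR_RGB2HSV)
g=c["color"].astype(int)
m={"white":((h[:,:,2]>200)&(h[:,:,1]<40)),"purple":(h[:,:,0]>130)&(h[:,:,0]<155)&(h[:,:,1]>120),"yellow":(h[:,:,0]>18)&(h[:,:,0]<32)&(h[:,:,1]>140)}
for q,a in m.items():
    n,l,s,ce=cv2.connectedComponentsWithStats(a[:,200:272].astype(np.uint8)); i=1+s[1:,4].argmax()
    k=ce[i]+[200,0]; print(q,k.round(1),s[i],wback(c,o,k,.076).round(4), wback(c,o,k,.069).round(4))
E
```

```text
white [248.9 187.9] [  27  169   45   40 1363] [0.5256 0.2663 0.076 ] [0.5264 0.2644 0.069 ]
purple [251.6 251.9] [  31  231   41   43 1434] [0.5541 0.2144 0.076 ] [0.5557 0.211  0.069 ]
yellow [248.7 306.2] [  30  289   38   36 1138] [0.5793 0.1577 0.076 ] [0.5817 0.1526 0.069 ]
```

Cameras agree to about 3 mm, well inside the jaw clearance. Descending and gripping white.

apply_moves:
  moves:
    - [[-0.04,-0.08,2.5],[0,0,0],1]
    - [[-0.04,-0.08,4.3],[0,0,0],1]
    - [[-0.04,-0.08,5.3],[0,0,0],1]
    - [[-0.04,-0.08,5.75],[0,0,0],1]
    - [[-0.04,-0.08,5.75],[0,0,0],1]
    - [[-0.04,-0.08,5.75],[0,0,0],-1]
    - [[-0.04,-0.08,5.75],[0,0,0],-1]
    - [[-0.04,-0.08,5.75],[0,0,0],-1]
    - [[-0.04,-0.08,5.75],[0,0,0],-1]
    - [[-0.04,-0.08,5.75],[0,0,0],-1]
    - [[-0.04,-0.08,5.75],[0,0,0],-1]
  force: 40

```text
t: 6.3
eef_pos: [0.5275, 0.2655, 0.0967]
tool_rot: [0.0, 0.973, 0.231, 0.0]
contact_force: [-0.6, -1.1, 6.6]
gripper_width: 0.434
```

```bash
python3 - <<'E'
from plan import *
x,y=G["white"]
p=get_obs()["eef_pos"]
plan([(p[0],p[1],.23,AB),(.56,0,.23,(AB+AG)/2),(x,y,.23,AG),(x,y,.15,AG)])
cv2.imwrite("pics/s2.png",read_camera("side")["color"][:,:,::-1])
E
```

```text
t 6.3 pos [0.5275 0.2655 0.0967] yaw 0.4671 tilt 0.0006 w 0.434 F [-0.6 -1.1  6.6] q [-0.17  0.67 -0.54  1.88  0.5   0.73 -0.52]
[np.float64(0.5275033287491855), np.float64(0.2655285578477142), 0.23, 0.468] shift [0.0, 0.0, -5.33] turn [0.0, -0.0, -0.0]
[0.56, 0, 0.23, -0.292] shift [-3.62, 10.07, -5.33] turn [0.0, -0.0, 4.35]
[0.4521, -0.22, 0.23, -1.051] shift [-11.43, 15.98, -5.34] turn [-0.0, -0.0, 8.7]
[0.4521, -0.22, 0.15, -1.051] shift [-11.44, 15.98, -2.14] turn [-0.0, -0.0, 8.7]
```

View pics/s2.png

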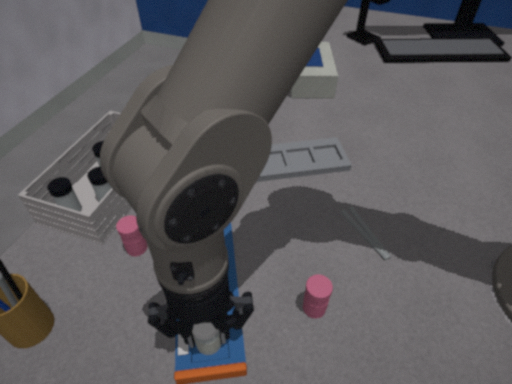

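Gripper width 0.434 (~37 mm): the jar is held. Lifting and carrying to the grey rack.

apply_moves:
  moves:
    - [[0,0,-1.2],[0,0,0],-1]
    - [[0,0,-3.2],[0,0,0],-1]
    - [[0,0,-5.33],[0,0,0],-1]
    - [[-1,2.5,-5.33],[0,0,1],-1]
    - [[-1.8,5,-5.33],[0,0,2],-1]
    - [[-2.6,7.3,-5.33],[0,0,3],-1]
    - [[-3.62,9.6,-5.33],[0,0,4],-1]
    - [[-5.3,11.3,-5.33],[0,0,5],-1]
    - [[-7,12.7,-5.33],[0,0,6],-1]
    - [[-8.7,14,-5.33],[0,0,7],-1]
    - [[-10.3,15.1,-5.33],[0,0,8],-1]
    - [[-11.43,15.98,-5.33],[0,0,8.7],-1]
    - [[-11.43,15.98,-5.33],[0,0,8.7],-1]
    - [[-11.43,15.98,-3.7],[0,0,8.7],-1]
    - [[-11.43,15.98,-2.14],[0,0,8.7],-1]
    - [[-11.43,15.98,-2.14],[0,0,8.7],-1]
    - [[-11.43,15.98,-2.14],[0,0,8.7],-1]

```text
t: 8.48
eef_pos: [0.4529, -0.2195, 0.1506]
tool_rot: [-0.0, 0.865, -0.501, 0.0]
contact_force: [0.6, 0.2, 0.4]
gripper_width: 0.43
```

```bash
python3 - <<'E'
from plan import *
x,y=G["white"]
plan([(x,y,.15,AG),(x,y,.11,AG),(x,y,.0975,AG),(x,y,.22,AG)])
cv2.imwrite("pics/w3.png",read_camera("wrist")["color"][:,:,::-1])
cv2.imwrite("pics/s3.png",read_camera("side")["color"][:,:,::-1])
E
```

```text
t 8.47 pos [ 0.4529 -0.2195  0.1506] yaw -1.05 tilt 0.0011 w 0.43 F [0.6 0.2 0.4] q [ 0.49  0.42 -0.2   2.08  0.13  0.65 -0.84]
[0.4521, -0.22, 0.15, -1.051] shift [-0.0, 0.04, 0.02] turn [-0.01, -0.0, 0.01]
[0.4521, -0.22, 0.11, -1.051] shift [-0.0, 0.04, 1.62] turn [-0.01, -0.0, 0.01]
[0.4521, -0.22, 0.0975, -1.051] shift [-0.0, 0.04, 2.12] turn [-0.01, -0.0, 0.01]
[0.4521, -0.22, 0.22, -1.051] shift [0.0, 0.04, -2.78] turn [-0.01, -0.0, 0.01]
```

View pics/w3.png

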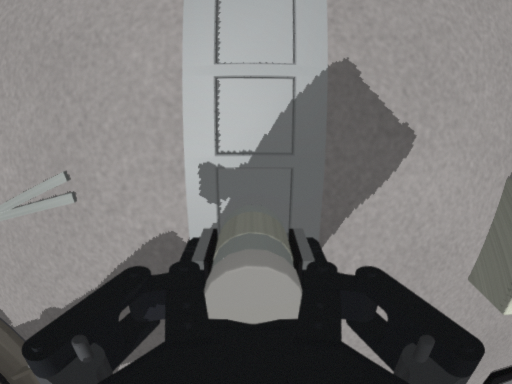

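View pics/s3.png

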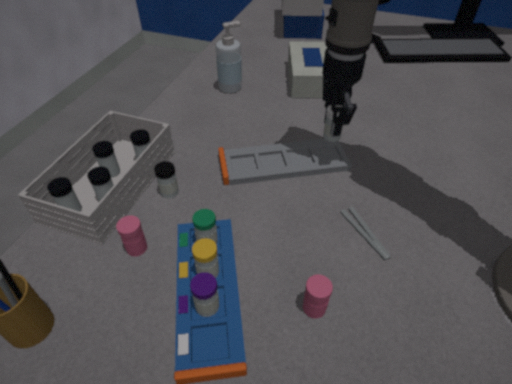

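Jar is over the last well (cols 217–292, jar at col 254). Quick check of well 2's edges along the row with the wrist view.

```bash
python3 - <<'E'
from plan import *
import json
o=get_obs();c=read_camera("wrist"); p=json.load(open("racks.json"))["grey_rack"]
for cr in ((216,77),(295,77),(295,154),(216,154),(217,168),(292,168)):
    P=wback(c,o,cr,.016); print(cr,(R.from_euler('z',-p[2]).apply(P-[p[0],p[1],0])*1e3).round(1))
E
```

```text
(216, 77) [-2.7 25.  16. ]
(295, 77) [ -2.5 -28.8  16. ]
(295, 154) [-56.4 -29.8  16. ]
(216, 154) [-56.5  25.7  16. ]
(217, 168) [-66.5  25.3  16. ]
(292, 168) [-66.5 -27.9  16. ]
```

apply_moves:
  moves:
    - [[0,0,1],[0,0,0],-1]
    - [[0,0,1.6],[0,0,0],-1]
    - [[0,0,1.9],[0,0,0],-1]
    - [[0,0,2.14],[0,0,0],-1]
    - [[0,0,2.14],[0,0,0],-1]
    - [[0,0,2.14],[0,0,0],1]
    - [[0,0,2.14],[0,0,0],1]
    - [[0,0,2.14],[0,0,0],1]
    - [[0,0,2.14],[0,0,0],1]
    - [[0,0,2.14],[0,0,0],1]
    - [[0,0,1.2],[0,0,0],1]
    - [[0,0,-1],[0,0,0],1]
    - [[0,0,-3.2],[0,0,0],1]
    - [[0,0,-3.2],[0,0,0],1]

```text
t: 10.38
eef_pos: [0.4543, -0.2208, 0.234]
tool_rot: [-0.001, 0.865, -0.502, 0.004]
contact_force: [0.0, 0.2, -1.0]
gripper_width: 1.0
```

```bash
python3 - <<'E'
from plan import *
x,y=J["purple"]
plan([(.55,0,.23,-.3),(x,y+.001,.23,AB),(x,y+.001,.0965,AB)])
cv2.imwrite("pics/w4.png",read_camera("wrist")["color"][:,:,::-1])
E
python3 caps.py grey_rack | grep white
```

```text
t 10.38 pos [ 0.4543 -0.2208  0.234 ] yaw -1.0517 tilt 0.0087 w 1.0 F [ 0.   0.2 -1. ] q [ 0.52  0.29 -0.22  2.02  0.09  0.83 -0.81]
[0.55, 0, 0.23, -0.3] shift [-5.77, -7.7, 0.16] turn [-0.01, -0.05, -4.31]
[0.5562, 0.21, 0.23, 0.468] shift [-12.94, -12.09, 0.13] turn [0.01, -0.05, -8.71]
[0.5562, 0.21, 0.0965, 0.468] shift [-12.98, -12.06, 5.47] turn [0.01, -0.05, -8.71]
```

View pics/w4.png

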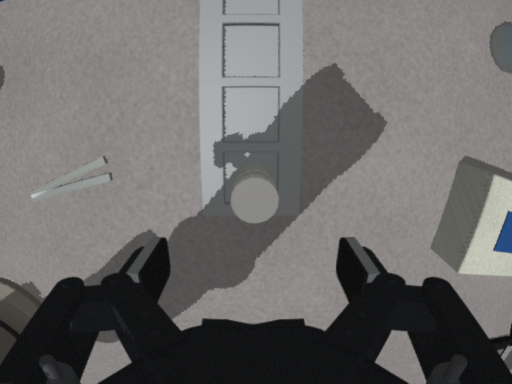

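White stands upright in the end well (cap at row 195, col 254). Now purple.

apply_moves:
  moves:
    - [[-1.6,-2,0],[0,0,-1],1]
    - [[-3.2,-4,0],[0,0,-2],1]
    - [[-4.4,-6,0],[0,0,-3],1]
    - [[-5.8,-7.7,0],[0,0,-4],1]
    - [[-7.6,-9,0],[0,0,-5],1]
    - [[-9.4,-10.2,0],[0,0,-6],1]
    - [[-11,-11.2,0],[0,0,-7],1]
    - [[-12.4,-11.8,0],[0,0,-8],1]
    - [[-12.96,-12.08,0],[0,0,-8.7],1]
    - [[-12.96,-12.08,0],[0,0,-8.7],1]
    - [[-12.96,-12.08,0],[0,0,-8.7],1]

```text
t: 11.9
eef_pos: [0.5532, 0.2098, 0.2284]
tool_rot: [0.0, 0.973, 0.23, -0.001]
contact_force: [0.3, -0.3, 0.9]
gripper_width: 0.998
```

```bash
python3 - <<'E'
from plan import *
x,y=J["purple"]
cv2.imwrite("pics/t5.png",read_camera("top")["color"][80:280,100:400,::-1])
plan([(x,y+.001,.0965,AB)])
o=get_obs();c=read_camera("wrist");h=cv2.cvtColor(c["color"],cv2.COLOR_RGB2HSV)
cv2.imwrite("pics/w5.png",c["color"][:,:,::-1])
m={"purple":(h[:,:,0]>130)&(h[:,:,0]<155)&(h[:,:,1]>120),"yellow":(h[:,:,0]>18)&(h[:,:,0]<32)&(h[:,:,1]>140)}
for q,a in m.items():
    n,l,s,ce=cv2.connectedComponentsWithStats(a[:,200:275].astype(np.uint8)); i=1+s[1:,4].argmax()
    k=ce[i]+[200,0]; print(q,k.round(1),s[i],wback(c,o,k,.074).round(4))
E
python3 caps.py grey_rack | grep white
```

```text
t 11.95 pos [0.5534 0.2096 0.2287] yaw 0.4634 tilt 0.0019 w 1.0 F [0.6 0.1 0.7] q [ 0.02  0.5  -0.65  1.8   0.36  0.97 -0.31]
[0.5562, 0.21, 0.0965, 0.468] shift [0.12, 0.03, 5.29] turn [0.0, 0.01, -0.02]
purple [254.1 195.6] [  31  171   44   50 1782] [0.5543 0.2118 0.074 ]
yellow [251.6 263.8] [  30  242   44   44 1568] [0.5803 0.1552 0.074 ]
grey_rack white top [ 0.4498 -0.2278] rack off mm [-5.9 -5.6] area 292.0 232.0 cost 61
grey_rack white side [ 0.4514 -0.2344] rack off mm [ -7.7 -12.2] area 250.0 263.0 cost 50
```

View pics/w5.png

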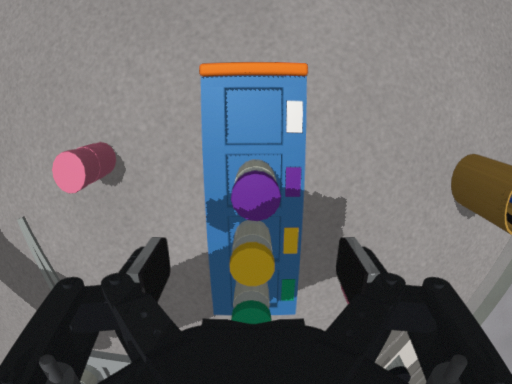

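```bash
python3 -c "
import cv2
from station import *
i=read_camera('top')['color'][:,:,::-1][130:260,240:370]
s=read_camera('side')['color'][:,:,::-1][110:240,200:380]
a=cv2.resize(i,(400,400),interpolation=2);b=cv2.resize(s,(400,289),interpolation=2)
b=cv2.copyMakeBorder(b,0,111,0,0,0);cv2.imwrite('pics/w6.png',cv2.hconcat([a,b]))"
```

```text
(no output)
```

View pics/w6.png

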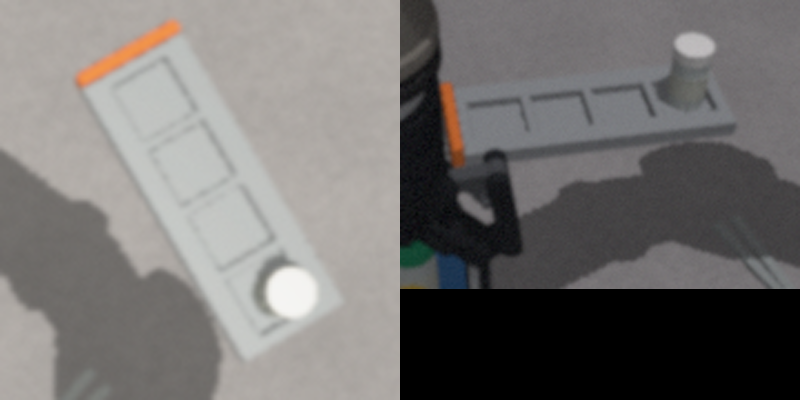

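```bash
python3 - <<'E'
from plan import *
import json
p=json.load(open("racks.json"))["grey_rack"]
f=lambda P:(R.from_euler('z',-p[2]).apply(P-[p[0],p[1],0])*1e3).round(1)
c=read_camera("wrist"); i=cv2.imread("pics/w4.png")
o=dict(eef_pos=np.array([.4543,-.2208,.234]),tool_rot=np.array([-.001,.865,-.502,.004]))
print("wrist cap",f(wback(c,o,(254.5,197),.076)),"wells",[f(wback(c,o,k,.016)) for k in((222,151),(279,151),(222,86),(279,86))])
for n in("top",):
    t=read_camera(n)
    g=cv2.cvtColor(t["color"],cv2.COLOR_RGB2GRAY)[205:245,315:355]; m=g>215; ys,xs=np.nonzero(m); k=(xs.mean()+315,ys.mean()+205)
    print(k,m.sum(),f(back(t,k,.076)),f(back(t,k,.07)))
c=read_camera("side")
cc=(200+694/400*180,110+46/400*180); print(cc,f(back(c,cc,.076)))
print([f(back(c,(200+x/400*180,110+y/400*180),.016)) for x,y in((469,103),(522,98),(655,115))])
E
```

```text
wrist cap [-94.2  -5.1  76. ] wells [array([-65.8,  26.1,  16. ]), array([-65.8, -29.8,  16. ]), array([-2.2, 25.3, 16. ]), array([ -2.2, -29.1,  16. ])]
(np.float64(334.6046511627907), np.float64(224.67906976744186)) 215 [-100.3   -3.8   76. ] [-100.8   -5.1   70. ]
(512.3, 130.7) [-483.4   67.1   76. ]
[array([-277.1,   45.7,   16. ]), array([-334. ,   47.9,   16. ]), array([-452.4,   95.4,   16. ])]
```

White is within about 5 mm of its well centre by both cameras (tolerance 12). Gripping purple.

apply_moves:
  moves:
    - [[0.08,-0.02,2.3],[0,0,0],1]
    - [[0.08,-0.02,4],[0,0,0],1]
    - [[0.08,-0.02,4.9],[0,0,0],1]
    - [[0.08,-0.02,5.3],[0,0,0],1]
    - [[0.08,-0.02,5.3],[0,0,0],1]
    - [[0.08,-0.02,5.3],[0,0,0],-1]
    - [[0.08,-0.02,5.3],[0,0,0],-1]
    - [[0.08,-0.02,5.3],[0,0,0],-1]
    - [[0.08,-0.02,5.3],[0,0,0],-1]
    - [[0.08,-0.02,5.3],[0,0,0],-1]
    - [[0.08,-0.02,5.3],[0,0,0],-1]
    - [[0.08,-0.02,3.9],[0,0,0],-1]
    - [[0.08,-0.02,1.9],[0,0,0],-1]
    - [[0.08,-0.02,0],[0,0,0],-1]
    - [[0.08,-0.02,0],[0,0,0],-1]
    - [[0.08,-0.02,0],[0,0,0],-1]

```text
t: 14.35
eef_pos: [0.5545, 0.212, 0.229]
tool_rot: [0.0, 0.973, 0.231, -0.0]
contact_force: [-0.5, -0.4, -1.0]
gripper_width: 0.44
```

```bash
python3 - <<'E'
from plan import *
x,y=G["purple"]
plan([(.57,0,.23,(AB+AG)/2),(x,y,.23,AG),(x,y,.15,AG)])
E
```

```text
t 14.35 pos [0.5545 0.212  0.229 ] yaw 0.4668 tilt 0.001 w 0.44 F [-0.5 -0.4 -1. ] q [ 0.02  0.51 -0.65  1.79  0.37  0.97 -0.31]
[0.57, 0, 0.23, -0.292] shift [-3.27, 7.85, -0.03] turn [0.0, 0.0, 4.35]
[0.5077, -0.1882, 0.23, -1.051] shift [-8.88, 13.45, -0.03] turn [0.01, 0.0, 8.7]
[0.5077, -0.1882, 0.15, -1.051] shift [-8.88, 13.45, 3.17] turn [0.01, 0.0, 8.7]
```

apply_moves:
  moves:
    - [[-0.8,2.2,0],[0,0,1],-1]
    - [[-1.6,4.2,0],[0,0,2],-1]
    - [[-2.4,6.2,0],[0,0,3],-1]
    - [[-3.3,7.9,0],[0,0,4],-1]
    - [[-4.6,9.4,0],[0,0,5],-1]
    - [[-5.9,10.8,0],[0,0,6],-1]
    - [[-7.1,12,0],[0,0,7],-1]
    - [[-8.2,12.9,0],[0,0,8],-1]
    - [[-8.88,13.45,0],[0,0,8.7],-1]
    - [[-8.88,13.45,0],[0,0,8.7],-1]
    - [[-8.88,13.45,0],[0,0,8.7],-1]
    - [[-8.88,13.45,1.6],[0,0,8.7],-1]
    - [[-8.88,13.45,2.8],[0,0,8.7],-1]
    - [[-8.88,13.45,3.17],[0,0,8.7],-1]
    - [[-8.88,13.45,3.17],[0,0,8.7],-1]
    - [[-8.88,13.45,3.17],[0,0,8.7],-1]

```text
t: 16.35
eef_pos: [0.509, -0.1875, 0.1515]
tool_rot: [-0.0, 0.865, -0.501, 0.001]
contact_force: [-0.3, 0.3, 0.4]
gripper_width: 0.439
```

```bash
python3 - <<'E'
from plan import *
x,y=G["purple"]
plan([(x,y,.097,AG),(x,y,.23,AG)])
cv2.imwrite("pics/w7.png",read_camera("wrist")["color"][:,:,::-1])
E
```

```text
t 16.35 pos [ 0.509  -0.1875  0.1515] yaw -1.0506 tilt 0.002 w 0.439 F [-0.3  0.3  0.4] q [ 0.42  0.47 -0.23  1.99  0.16  0.7  -0.96]
[0.5077, -0.1882, 0.097, -1.051] shift [-0.0, 0.06, 2.18] turn [-0.01, -0.01, 0.0]
[0.5077, -0.1882, 0.23, -1.051] shift [0.0, 0.06, -3.14] turn [-0.01, -0.01, 0.0]
```

View pics/w7.png

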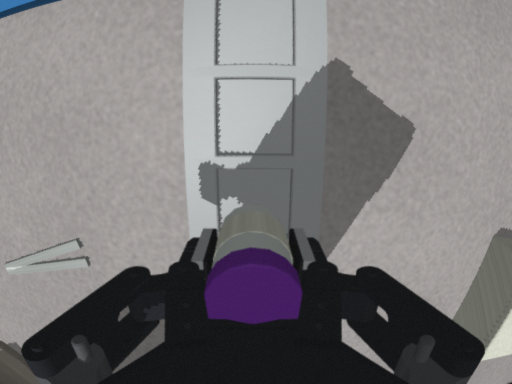

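Purple is held upright, centred over its well (col 254). Lowering and releasing.

apply_moves:
  moves:
    - [[0,0.03,1],[0,0,0],-1]
    - [[0,0.03,1.6],[0,0,0],-1]
    - [[0,0.03,1.95],[0,0,0],-1]
    - [[0,0.03,2.15],[0,0,0],-1]
    - [[0,0.03,2.17],[0,0,0],-1]
    - [[0,0.03,2.17],[0,0,0],0.4]
    - [[0,0.03,2.17],[0,0,0],1]
    - [[0,0.03,2.17],[0,0,0],1]
    - [[0,0.03,2.17],[0,0,0],1]
    - [[0,0.03,2.17],[0,0,0],1]
    - [[0,0.03,1.2],[0,0,0],1]
    - [[0,0.03,-1],[0,0,0],1]
    - [[0,0.03,-3.2],[0,0,0],1]
    - [[0,0.03,-3.2],[0,0,0],1]
    - [[0,0.03,-3.2],[0,0,0],1]

```text
t: 18.27
eef_pos: [0.507, -0.188, 0.23]
tool_rot: [0.0, 0.865, -0.502, -0.0]
contact_force: [-0.6, -0.1, -1.4]
gripper_width: 1.0
```

```bash
python3 - <<'E'
from plan import *
x,y=.5808,.152
plan([(.57,0,.23,-.3),(x,y,.23,AB)])
cv2.imwrite("pics/w8.png",read_camera("wrist")["color"][:,:,::-1])
E
```

```text
t 18.27 pos [ 0.507 -0.188  0.23 ] yaw -1.0515 tilt 0.0004 w 1.0 F [-0.6 -0.1 -1.4] q [ 0.45  0.36 -0.25  1.94  0.12  0.86 -0.92]
[0.57, 0, 0.23, -0.3] shift [-5.28, -5.92, -0.0] turn [0.0, 0.0, -4.31]
[0.5808, 0.152, 0.23, 0.468] shift [-10.34, -9.31, -0.0] turn [0.0, 0.0, -8.7]
```

View pics/w8.png

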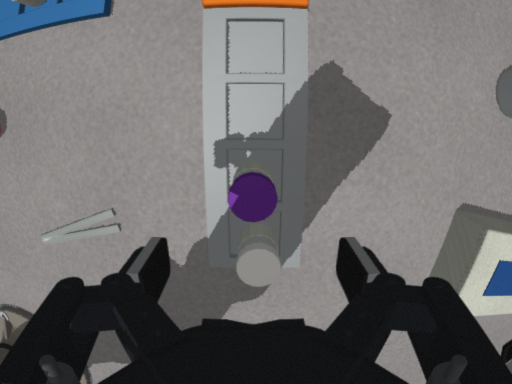

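Purple and white both stand upright in the last two wells (purple at (197,252), white at (262,258)). Next yellow.

apply_moves:
  moves:
    - [[-1.3,-1.5,0],[0,0,-1],1]
    - [[-2.6,-3,0],[0,0,-2],1]
    - [[-3.9,-4.5,0],[0,0,-3],1]
    - [[-5.2,-5.9,0],[0,0,-4],1]
    - [[-6.4,-7,0],[0,0,-5],1]
    - [[-7.6,-7.9,0],[0,0,-6],1]
    - [[-8.8,-8.7,0],[0,0,-7],1]
    - [[-9.8,-9.1,0],[0,0,-8],1]
    - [[-10.34,-9.31,0],[0,0,-8.7],1]
    - [[-10.34,-9.31,0],[0,0,-8.7],1]
    - [[-10.34,-9.31,0],[0,0,-8.7],1]

```text
t: 19.7
eef_pos: [0.581, 0.1508, 0.2292]
tool_rot: [0.0, 0.973, 0.23, -0.001]
contact_force: [0.8, 0.2, -0.6]
gripper_width: 1.002
```

```bash
python3 - <<'E'
from plan import *
o=get_obs();c=read_camera("wrist");h=cv2.cvtColor(c["color"],cv2.COLOR_RGB2HSV)
cv2.imwrite("pics/w9.png",c["color"][:,:,::-1])
m={"green":(h[:,:,0]>65)&(h[:,:,0]<90)&(h[:,:,1]>120),"yellow":(h[:,:,0]>18)&(h[:,:,0]<32)&(h[:,:,1]>140)}
for q,a in m.items():
    n,l,s,ce=cv2.connectedComponentsWithStats(a[:,200:275].astype(np.uint8)); i=1+s[1:,4].argmax()
    k=ce[i]+[200,0]; P=wback(c,o,k,.074); print(q,k.round(1),s[i],P.round(4))
    if q=="yellow": plan([((P[0]+.0008+.5808)/2,(P[1]-.001+.151)/2,.0965,AB)])
E
```

```text
green [252.4 263.6] [  30  242   45   44 1565] [0.6085 0.0967 0.074 ]
yellow [252.8 194.3] [  29  170   46   50 1861] [0.5804 0.1534 0.074 ]
t 19.75 pos [0.5812 0.1506 0.2295] yaw 0.4637 tilt 0.0016 w 1.002 F [ 1.  -0.5  0.5] q [ 0.13  0.52 -0.65  1.77  0.37  0.98 -0.2 ]
[np.float64(0.5810228261806778), np.float64(0.15169852969489972), 0.0965, 0.468] shift [0.02, -0.04, 5.32] turn [0.0, 0.01, -0.02]
```

View pics/w9.png

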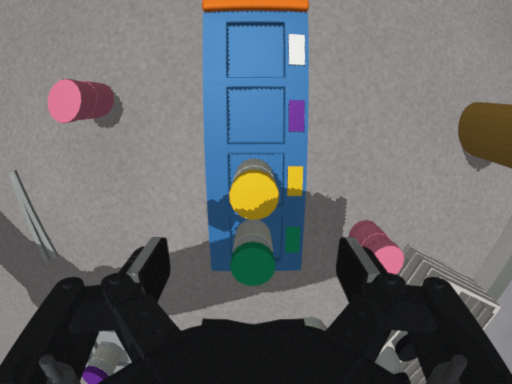

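Yellow is centred at (194,253), green at (264,252). Gripping and lifting yellow.

apply_moves:
  moves:
    - [[0.02,-0.04,2.3],[0,0,0],1]
    - [[0.02,-0.04,4],[0,0,0],1]
    - [[0.02,-0.04,4.9],[0,0,0],1]
    - [[0.02,-0.04,5.3],[0,0,0],1]
    - [[0.02,-0.04,5.3],[0,0,0],1]
    - [[0.02,-0.04,5.3],[0,0,0],-1]
    - [[0.02,-0.04,5.3],[0,0,0],-1]
    - [[0.02,-0.04,5.3],[0,0,0],-1]
    - [[0.02,-0.04,5.3],[0,0,0],-1]
    - [[0.02,-0.04,5.3],[0,0,0],-1]
    - [[0.02,-0.04,5.3],[0,0,0],-1]
    - [[0.02,-0.04,3.9],[0,0,0],-1]
    - [[0.02,-0.04,1.9],[0,0,0],-1]
    - [[0.02,-0.04,0],[0,0,0],-1]
    - [[0.02,-0.04,0],[0,0,0],-1]
    - [[0.02,-0.04,0],[0,0,0],-1]

```text
t: 21.75
eef_pos: [0.5808, 0.1526, 0.2299]
tool_rot: [0.0, 0.973, 0.231, -0.0]
contact_force: [0.3, -0.6, -1.1]
gripper_width: 0.44
```

```bash
python3 - <<'E'
from plan import *
x,y=G["yellow"]
plan([(.58,0,.23,(AB+AG)/2),(x,y,.23,AG),(x,y,.15,AG)])
E
```

```text
t 21.75 pos [0.5808 0.1526 0.2299] yaw 0.4668 tilt 0.001 w 0.44 F [ 0.3 -0.6 -1.1] q [ 0.13  0.52 -0.65  1.77  0.37  0.98 -0.21]
[0.58, 0, 0.23, -0.292] shift [-2.77, 5.44, -0.0] turn [0.0, 0.0, 4.35]
[0.5632, -0.1564, 0.23, -1.051] shift [-6.19, 10.72, 0.0] turn [0.01, 0.0, 8.7]
[0.5632, -0.1564, 0.15, -1.051] shift [-6.19, 10.72, 3.2] turn [0.01, 0.0, 8.7]
```

apply_moves:
  moves:
    - [[-0.7,1.4,0],[0,0,1],-1]
    - [[-1.4,2.8,0],[0,0,2],-1]
    - [[-2.1,4.1,0],[0,0,3],-1]
    - [[-2.8,5.4,0],[0,0,4],-1]
    - [[-3.5,6.7,0],[0,0,5],-1]
    - [[-4.3,8,0],[0,0,6],-1]
    - [[-5.1,9.2,0],[0,0,7],-1]
    - [[-5.8,10.1,0],[0,0,8],-1]
    - [[-6.19,10.72,0],[0,0,8.7],-1]
    - [[-6.19,10.72,0],[0,0,8.7],-1]
    - [[-6.19,10.72,0],[0,0,8.7],-1]
    - [[-6.19,10.72,1.6],[0,0,8.7],-1]
    - [[-6.19,10.72,2.8],[0,0,8.7],-1]
    - [[-6.19,10.72,3.2],[0,0,8.7],-1]
    - [[-6.19,10.72,3.2],[0,0,8.7],-1]
    - [[-6.19,10.72,3.2],[0,0,8.7],-1]

```text
t: 23.75
eef_pos: [0.5646, -0.1557, 0.1517]
tool_rot: [-0.0, 0.865, -0.501, 0.001]
contact_force: [0.1, -0.1, -0.0]
gripper_width: 0.444
```

```bash
python3 - <<'E'
from plan import *
x,y=G["yellow"]
plan([(x,y,.097,AG),(x,y,.23,AG)])
cv2.imwrite("pics/w10.png",read_camera("wrist")["color"][:,:,::-1])
E
```

```text
t 23.75 pos [ 0.5646 -0.1557  0.1517] yaw -1.0507 tilt 0.0022 w 0.444 F [ 0.1 -0.1 -0. ] q [ 0.35  0.53 -0.24  1.88  0.18  0.75 -1.04]
[0.5632, -0.1564, 0.097, -1.051] shift [-0.01, 0.07, 2.19] turn [-0.01, -0.01, 0.0]
[0.5632, -0.1564, 0.23, -1.051] shift [-0.0, 0.06, -3.13] turn [-0.01, -0.01, 0.0]
```

View pics/w10.png

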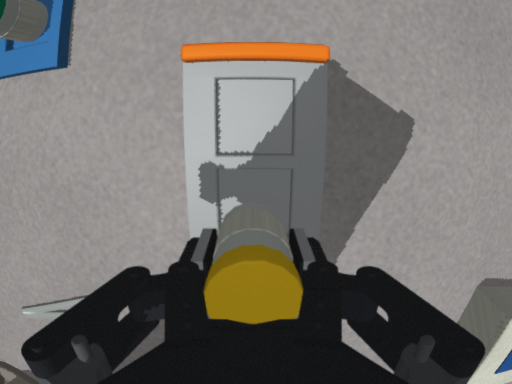

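Yellow hangs upright over its well, at col 254. Lowering and releasing.

apply_moves:
  moves:
    - [[0,0.03,1],[0,0,0],-1]
    - [[0,0.03,1.6],[0,0,0],-1]
    - [[0,0.03,1.95],[0,0,0],-1]
    - [[0,0.03,2.15],[0,0,0],-1]
    - [[0,0.03,2.17],[0,0,0],-1]
    - [[0,0.03,2.17],[0,0,0],0.4]
    - [[0,0.03,2.17],[0,0,0],1]
    - [[0,0.03,2.17],[0,0,0],1]
    - [[0,0.03,2.17],[0,0,0],1]
    - [[0,0.03,2.17],[0,0,0],1]
    - [[0,0.03,1.2],[0,0,0],1]
    - [[0,0.03,-1],[0,0,0],1]
    - [[0,0.03,-3.2],[0,0,0],1]
    - [[0,0.03,-3.2],[0,0,0],1]
    - [[0,0.03,-3.2],[0,0,0],1]

```text
t: 25.68
eef_pos: [0.5626, -0.1563, 0.2301]
tool_rot: [0.0, 0.865, -0.502, -0.0]
contact_force: [-0.3, -0.3, 0.7]
gripper_width: 1.001
```

```bash
python3 - <<'E'
from plan import *
x,y=.6095,.0935
plan([(.6,0,.23,-.3),(x,y,.23,AB)])
cv2.imwrite("pics/w11.png",read_camera("wrist")["color"][:,:,::-1])
E
```

```text
t 25.68 pos [ 0.5626 -0.1563  0.2301] yaw -1.0514 tilt 0.0004 w 1.001 F [-0.3 -0.3  0.7] q [ 0.37  0.42 -0.27  1.83  0.14  0.9  -1.01]
[0.6, 0, 0.23, -0.3] shift [-4.69, -4.4, 0.0] turn [0.0, 0.0, -4.31]
[0.6095, 0.0935, 0.23, 0.468] shift [-7.75, -6.59, 0.0] turn [0.0, 0.0, -8.7]
```

View pics/w11.png

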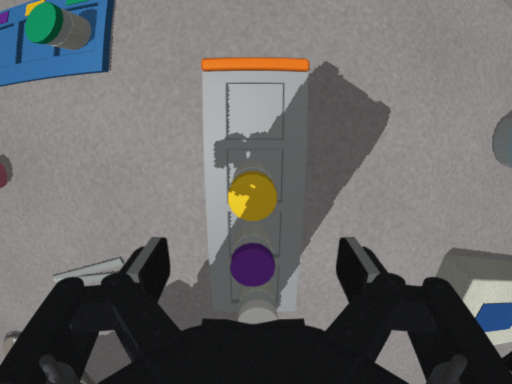

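Yellow stands in its well at (196,252), with purple and white behind it. Last is green.

apply_moves:
  moves:
    - [[-1.1,-1.1,0],[0,0,-1],1]
    - [[-2.2,-2.2,0],[0,0,-2],1]
    - [[-3.3,-3.2,0],[0,0,-3],1]
    - [[-4.3,-4.1,0],[0,0,-4],1]
    - [[-5.2,-4.9,0],[0,0,-5],1]
    - [[-6.1,-5.5,0],[0,0,-6],1]
    - [[-6.9,-6.1,0],[0,0,-7],1]
    - [[-7.5,-6.4,0],[0,0,-8],1]
    - [[-7.75,-6.59,0],[0,0,-8.7],1]
    - [[-7.75,-6.59,0],[0,0,-8.7],1]
    - [[-7.75,-6.59,0],[0,0,-8.7],1]

```text
t: 27.1
eef_pos: [0.6095, 0.0929, 0.2293]
tool_rot: [0.0, 0.973, 0.23, -0.001]
contact_force: [-0.9, -1.3, -0.5]
gripper_width: 1.0
```

```bash
python3 - <<'E'
from plan import *
o=get_obs();c=read_camera("wrist");h=cv2.cvtColor(c["color"],cv2.COLOR_RGB2HSV)
cv2.imwrite("pics/w12.png",c["color"][:,:,::-1])
a=(h[:,:,0]>65)&(h[:,:,0]<90)&(h[:,:,1]>120)
n,l,s,ce=cv2.connectedComponentsWithStats(a[:,200:275].astype(np.uint8)); i=1+s[1:,4].argmax()
k=ce[i]+[200,0]; P=wback(c,o,k,.074); print(k.round(1),s[i],P.round(4))
plan([((P[0]+.0008+.6098)/2,(P[1]-.001+.092)/2,.0965,AB)])
E
```

```text
[252.1 194.9] [  28  170   47   50 1896] [0.6088 0.0949 0.074 ]
t 27.15 pos [0.6096 0.0928 0.2296] yaw 0.4644 tilt 0.0014 w 1.002 F [ 0.  -0.1 -1. ] q [ 0.22  0.54 -0.64  1.74  0.38  0.99 -0.1 ]
[np.float64(0.6096966059280168), np.float64(0.09294316661041727), 0.0965, 0.468] shift [0.01, -0.0, 5.32] turn [-0.0, 0.01, -0.02]
```

View pics/w12.png

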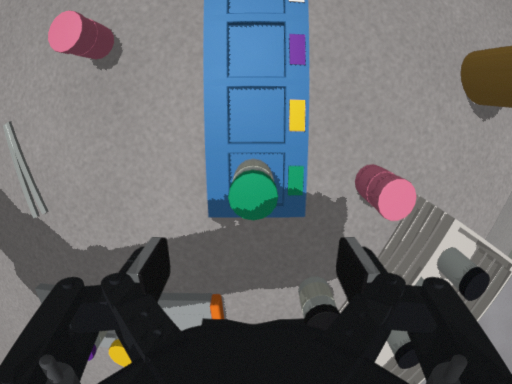

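Green is at (195,252), and the pink and black jars are well clear of the fingers. Gripping.

apply_moves:
  moves:
    - [[0,0,2.3],[0,0,0],1]
    - [[0,0,4],[0,0,0],1]
    - [[0,0,4.9],[0,0,0],1]
    - [[0,0,5.3],[0,0,0],1]
    - [[0,0,5.3],[0,0,0],1]
    - [[0,0,5.3],[0,0,0],-1]
    - [[0,0,5.3],[0,0,0],-1]
    - [[0,0,5.3],[0,0,0],-1]
    - [[0,0,5.3],[0,0,0],-1]
    - [[0,0,5.3],[0,0,0],-1]
    - [[0,0,5.3],[0,0,0],-1]
    - [[0,0,3.9],[0,0,0],-1]
    - [[0,0,1.9],[0,0,0],-1]
    - [[0,0,0],[0,0,0],-1]
    - [[0,0,0],[0,0,0],-1]
    - [[0,0,0],[0,0,0],-1]

```text
t: 29.15
eef_pos: [0.6094, 0.0933, 0.2298]
tool_rot: [0.0, 0.973, 0.231, -0.0]
contact_force: [-0.8, -0.1, -1.5]
gripper_width: 0.446
```

```bash
python3 - <<'E'
from plan import *
x,y=G["green"]
plan([(.6,0,.23,(AB+AG)/2),(x,y,.23,AG),(x,y,.15,AG)])
E
```

```text
t 29.15 pos [0.6094 0.0933 0.2298] yaw 0.4669 tilt 0.0009 w 0.446 F [-0.8 -0.1 -1.5] q [ 0.22  0.54 -0.65  1.74  0.38  0.99 -0.1 ]
[0.6, 0, 0.23, -0.292] shift [-2.02, 3.16, -0.01] turn [0.0, 0.0, 4.35]
[0.6188, -0.1246, 0.23, -1.051] shift [-3.59, 7.95, -0.0] turn [0.01, 0.0, 8.7]
[0.6188, -0.1246, 0.15, -1.051] shift [-3.59, 7.95, 3.2] turn [0.01, 0.0, 8.7]
```

apply_moves:
  moves:
    - [[-0.5,0.8,0],[0,0,1],-1]
    - [[-1,1.6,0],[0,0,2],-1]
    - [[-1.5,2.4,0],[0,0,3],-1]
    - [[-2,3.4,0],[0,0,4],-1]
    - [[-2.4,4.5,0],[0,0,5],-1]
    - [[-2.8,5.6,0],[0,0,6],-1]
    - [[-3.2,6.7,0],[0,0,7],-1]
    - [[-3.5,7.5,0],[0,0,8],-1]
    - [[-3.59,7.95,0],[0,0,8.7],-1]
    - [[-3.59,7.95,0],[0,0,8.7],-1]
    - [[-3.59,7.95,0],[0,0,8.7],-1]
    - [[-3.59,7.95,1.6],[0,0,8.7],-1]
    - [[-3.59,7.95,2.8],[0,0,8.7],-1]
    - [[-3.59,7.95,3.2],[0,0,8.7],-1]
    - [[-3.59,7.95,3.2],[0,0,8.7],-1]
    - [[-3.59,7.95,3.2],[0,0,8.7],-1]

```text
t: 31.15
eef_pos: [0.6201, -0.124, 0.1518]
tool_rot: [-0.0, 0.865, -0.502, 0.001]
contact_force: [1.0, -0.7, -0.4]
gripper_width: 0.442
```

```bash
python3 - <<'E'
from plan import *
x,y=G["green"]
plan([(x,y,.097,AG),(x,y,.23,AG)])
cv2.imwrite("pics/w13.png",read_camera("wrist")["color"][:,:,::-1])
E
```

```text
t 31.15 pos [ 0.6201 -0.124   0.1518] yaw -1.0508 tilt 0.0023 w 0.442 F [ 1.  -0.7 -0.4] q [ 0.28  0.59 -0.25  1.77  0.19  0.81 -1.11]
[0.6188, -0.1246, 0.097, -1.051] shift [-0.01, 0.06, 2.19] turn [-0.01, -0.01, 0.0]
[0.6188, -0.1246, 0.23, -1.051] shift [-0.0, 0.05, -3.13] turn [-0.01, -0.01, 0.0]
```

View pics/w13.png

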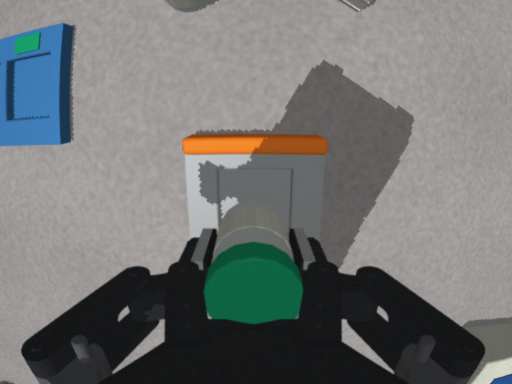

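Green is over the well beside the orange bar. Lowering, releasing and rising well clear.

apply_moves:
  moves:
    - [[0,0.03,1],[0,0,0],-1]
    - [[0,0.03,1.6],[0,0,0],-1]
    - [[0,0.03,1.95],[0,0,0],-1]
    - [[0,0.03,2.15],[0,0,0],-1]
    - [[0,0.03,2.17],[0,0,0],-1]
    - [[0,0.03,2.17],[0,0,0],0.4]
    - [[0,0.03,2.17],[0,0,0],1]
    - [[0,0.03,2.17],[0,0,0],1]
    - [[0,0.03,2.17],[0,0,0],1]
    - [[0,0.03,2.17],[0,0,0],1]
    - [[0,0.03,1.2],[0,0,0],1]
    - [[0,0.03,-1],[0,0,0],1]
    - [[0,0.03,-3.2],[0,0,0],1]
    - [[0,0.03,-3.2],[0,0,0],1]
    - [[0,0.03,-3.2],[0,0,0],1]

```text
t: 33.08
eef_pos: [0.6182, -0.1246, 0.2301]
tool_rot: [0.0, 0.865, -0.502, -0.0]
contact_force: [-1.1, 0.8, -1.9]
gripper_width: 1.004
```

```bash
python3 - <<'E'
from plan import *
plan([(.55,.2,.3,AG+.5)])
cv2.imwrite("pics/w14.png",read_camera("wrist")["color"][:,:,::-1])
E
```

```text
t 33.08 pos [ 0.6182 -0.1246  0.2301] yaw -1.0514 tilt 0.0004 w 1.004 F [-1.1  0.8 -1.9] q [ 0.3   0.49 -0.27  1.72  0.16  0.95 -1.08]
[0.55, 0.2, 0.3, -0.551] shift [-12.63, -4.08, -2.8] turn [0.0, 0.0, -2.87]
```

View pics/w14.png

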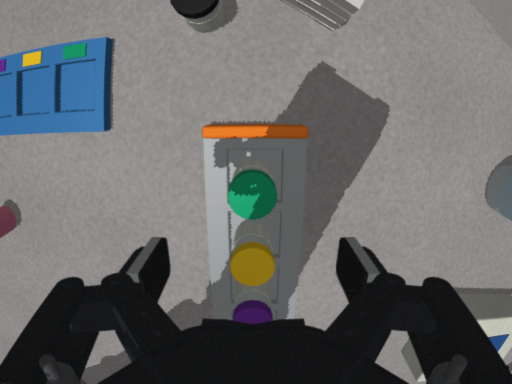

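All four are placed. I'll move the arm aside so the fixed cameras can check them.

apply_moves:
  moves:
    - [[-2,-0.7,-2.5],[0,0,-0.8],1]
    - [[-4.2,-1.4,-2.8],[0,0,-1.6],1]
    - [[-6.5,-2.1,-2.8],[0,0,-2.4],1]
    - [[-8.7,-2.8,-2.8],[0,0,-2.9],1]
    - [[-10.8,-3.5,-2.8],[0,0,-2.9],1]
    - [[-12.6,-4.1,-2.8],[0,0,-2.9],1]
    - [[-12.6,-4.1,-2.8],[0,0,-2.9],1]
    - [[-12.6,-4.1,-2.8],[0,0,-2.9],1]

```text
t: 34.12
eef_pos: [0.551, 0.1988, 0.2989]
tool_rot: [0.001, 0.963, -0.269, -0.001]
contact_force: [0.2, -0.8, -0.2]
gripper_width: 1.003
```

```bash
python3 caps.py grey_rack; python3 -c "
import cv2
from station import *
i=read_camera('top')['color'][:,:,::-1][130:260,240:370]
s=read_camera('side')['color'][:,:,::-1][80:210,200:380]
a=cv2.resize(i,(400,400),interpolation=2);b=cv2.resize(s,(400,289),interpolation=2)
b=cv2.copyMakeBorder(b,0,111,0,0,0);cv2.imwrite('pics/end.png',cv2.hconcat([a,b]));print(get_obs()['t'])"
```

```text
grey_rack white top [ 0.4499 -0.2284] rack off mm [-6.  -6.2] area 289.0 232.0 cost 59
grey_rack white side [ 0.4511 -0.2358] rack off mm [ -8.8 -13.3] area 223.0 262.0 cost 53
grey_rack purple top [ 0.5034 -0.189 ] rack off mm [-4.1  1.4] area 208.0 224.0 cost 17
grey_rack purple side [ 0.504  -0.1915] rack off mm [-4.8 -1. ] area 245.0 272.0 cost 28
grey_rack yellow top [ 0.5598 -0.1566] rack off mm [-3.1  1.5] area 195.0 221.0 cost 26
grey_rack yellow side [ 0.5605 -0.1584] rack off mm [-3.3 -0.4] area 257.0 280.0 cost 23
grey_rack green top [ 0.6173 -0.1244] rack off mm [-1.2  0.9] area 180.0 219.0 cost 39
grey_rack green side [ 0.6171 -0.126 ] rack off mm [-2.2 -0.3] area 246.0 285.0 cost 39
34.325
```

View pics/end.png

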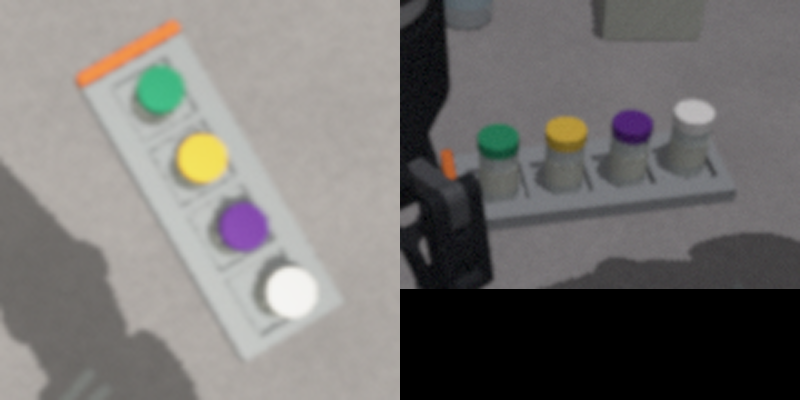

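White looks off (higher or farther back) compared with the other three. I'll triangulate its cap without assuming a height.

```bash
cat > tri.py <<'E'
from h import *; from station import *
import json
p=json.load(open("racks.json"))["grey_rack"]
cams={c:read_camera(c) for c in("top","side")}
H={c:cv2.cvtColor(cams[c]["color"],cv2.COLOR_RGB2HSV) for c in cams}
rng={"white":{"top":((0,0,215),(180,45,255)),"side":((0,0,135),(180,40,255))},"purple":((130,60,30),(160,255,255)),"yellow":((15,90,80),(32,255,255)),"green":((65,80,40),(90,255,255))}
for i,q in enumerate(rng):
    P=place(p,[[-(.096-.064*i),0,.072]])[0]; rays=[]
    for c in cams:
        L=rng[q][c] if q=="white" else rng[q]
        m=cv2.inRange(H[c],*L); pc=proj(cams[c],[P])[0]; w=np.zeros_like(m); cv2.circle(w,tuple(int(v) for v in pc),16,255,-1); m&=w
        n,l,s,ce=cv2.connectedComponentsWithStats(m); j=1+s[1:,4].argmax(); rays.append((c,ce[j])); print(q,c,ce[j].round(1),s[j])
    o=least_squares(lambda X:np.concatenate([(proj(cams[c],[X])[0]-k) for c,k in rays]),P)
    print("   rack mm",(R.from_euler('z',-p[2]).apply(o.x-[p[0],p[1],0])*1e3).round(1),"res",o.fun.round(1))
s=cams["side"]["color"][100:180,280:370,::-1]; cv2.imwrite("pics/zoom_%d.png"%int(get_obs()["t"]*100),cv2.resize(cv2.convertScaleAbs(s,alpha=1.6),None,fx=8,fy=7,interpolation=2)[:600,:800])
E
python3 tri.py; ls pics/zoom*
```

```text
white top [334.6 224.7] [327 217  16  17 215]
white side [332.3 129.8] [323 124  19  12 178]
   rack mm [-100.    -4.    75.8] res [-0.  -0.2  0.1  0. ]
purple top [318.6 203.4] [311 196  16  16 207]
purple side [304.1 136.5] [295 129  19  16 246]
   rack mm [-35.6   1.7  70.6] res [-0. -0.  0.  0.]
yellow top [305.  180.9] [297 173  17  17 217]
yellow side [274.3 139.9] [265 132  19  17 257]
   rack mm [29.4  1.7 70.5] res [ 0.  0. -0. -0.]
green top [291.6 158.8] [284 151  16  16 192]
green side [243.7 143.4] [235 136  18  16 246]
   rack mm [94.7  1.4 70. ] res [-0. -0.  0.  0.]
pics/zoom_3442.png
```

View pics/zoom_3442.png

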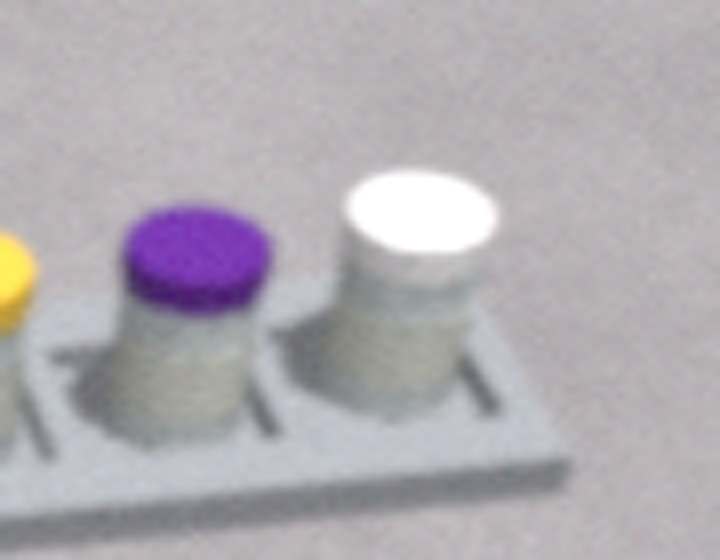

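White's cap overhangs its body more to one side, so it may be leaning. I'll overlay an upright seated model on the side picture.

```bash
cat > ov.py <<'E'
from h import *; from station import *
import json
p=json.load(open("racks.json"))["grey_rack"]
c=read_camera("side"); f=8
s=cv2.resize(cv2.convertScaleAbs(c["color"][100:180,280:370,::-1],alpha=1.6),None,fx=f,fy=f-1,interpolation=2)
a=np.linspace(0,2*np.pi,60)
for x,y,col in((-.0356,.0017,(0,0,255)),(-.100,-.004,(0,0,255))):
    for z,r in((.006,.019),(.062,.02),(.076,.02),(.062,.019)):
        k=proj(c,place(p,np.c_[x+r*np.cos(a),y+r*np.sin(a),0*a+z])); k=((k-[280,100]+.5)*[f,f-1]).astype(np.int32); cv2.polylines(s,[k],True,col,1)
cv2.imwrite("pics/ov.png",s)
E
python3 ov.py
```

```text
(no output)
```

View pics/ov.png

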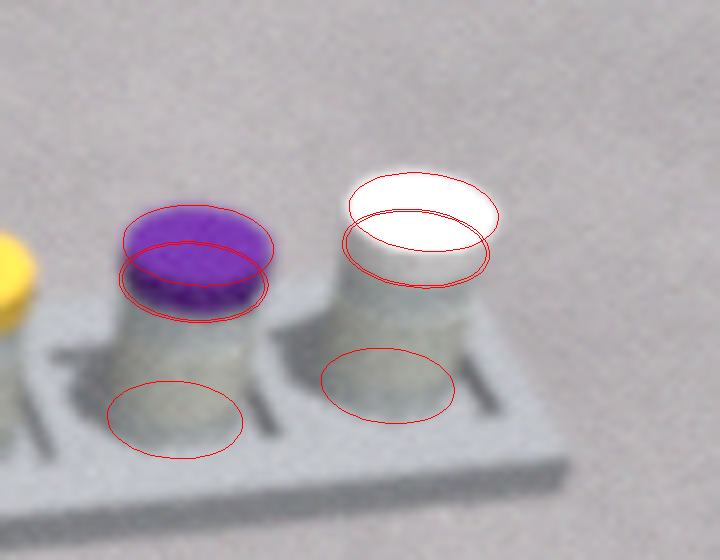

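The model fits: white is upright and seated, with its cap top at 75.8 mm (76 expected). It is about 4 mm off centre in each direction, inside the 12 mm tolerance, and shows the same small overlay bias as purple. The arm is clear of everything, so I'm handing in.

```bash
python3 -c "
from station import *
o=get_obs();print(o['t'],o['eef_pos'],o['contact_force']);print(hand_in())"
```

```text
34.475 [0.55146753 0.19890646 0.3003543 ] [ 0.499183    0.75309484 -0.08503805]
the job is handed in; nothing more can be done
None
```

All four jars are now in the grey rack in reverse order, and I handed the job in at 34.5 s. `hand_in` gives no verdict. From the far end of the grey rack to its orange bar, they stand white, purple, yellow, green. The pink and black jars were left alone, and the arm is clear with the gripper open.

**Last checks:** by top and side camera, purple, yellow and green stand within about 5 mm of their well centres, all upright.

**White disagreed at first:** a fit that assumed its cap colours put it 6–13 mm off centre, which would have been outside the 12 mm limit in one camera. Triangulating the visible top of the cap instead gave about 4 mm off in each direction and a height of 75.8 mm (76 expected when seated). The overlay on the side picture also showed it upright and seated. I trusted that and did not take another close wrist view of it.

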